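Stamp a wooden row marker and tally it

ROBOT

A 6-joint arm with a two-finger parallel gripper is mounted at the origin on the work surface. World frame = base frame: x ahead of the robot, y to its left, z up, the work surface at z = 0. Lengths are in m, angles in rad, forces in N, time in s.
With the tool pointing down it reaches from about 0.325 to 0.75 m from the base axis. Payload 7.6 kg.
Tool frame: the origin (TCP) lies where the fingers leave the gripper's body, on its centre line; the fingertips stand 73 mm ahead of it and the grasp point (between the pads) lies 54 mm ahead of it; z points along the fingers, y is the line along which they close (so a half turn about z gives the same grasp; the last joint's range is limited). The gripper opens to 85 mm and grips with 20 to 120 N. Pads are 22 mm wide; open, the fingers measure 114 mm over their backs; the gripper's body (76 mm by 85 mm) begins 54 mm behind the grasp point. The pads swing forward as they close: fully open they stand 13 mm farther back than shut.
Start: joints at [-1.361, 0.052, 1.401, -0, 1.689, -0.07], TCP at [0.145, -0.505, 0.304] pointing down, gripper open.
Joint ranges: [-2.9, 2.9], [-0.91, 2.17], [0.12, 2.37], [-1.06, 4.2], [0.26, 2.73], [-2.93, 2.93]. Speed limits (rad/s): [2.57, 2.57, 3.01, 3.14, 3.14, 3.14].

INTERFACE

Orientations are given as a rotation vector (axis times angle).
In Python, from cell import r gives the robot as it stands.
- The arm moves only by the tool play_rows, never from a script. Its arguments are lists of equal length, an entry for each row: "slide": the shift along the tool's x, y, z in mm, a list of three; "delta_rot": the turn, a rotation vector about the tool's x, y, z in degrees, a list of three. In form: {"slide": [[tx, ty, tz], ...], "delta_rot": [[ax, ay, az], ...]}. A call has 1 to 12 rows; each row shifts and turns the commanded pose from where the row before left it, along the tool's axes as they then stand; what a row does not reach is not made up. A row lasts 1/8 s, in which the tool goes at most 62.5 mm and 10.7 degrees, less where a joint would pass 70% of its speed; a pose out of reach is approached as far as the arm can. A call with a gripper value outside its range is refused whole. "claw" is the finger opening in mm, from 0 to 85.4, set as the call begins (left out, the last holds). The fingers move at their own pace and stop on an object; the grip force is fixed at half the most. Time passes only in rows, so rows that do not move let the fingers close. It gives the time, the measured TCP pose, the force, the opening and the grip force at its end, in the units of the state.
- r.get_state(): the state, without advancing time (a new reading comes with each control period).
- r.capture(name): name is "scene" or "top" or "wrist"; returns the picture (480x640x3 uint8, red, green, blue); there is no depth.
- r.camera_model(name): a dict with "vfov" (degrees; the focal length in pixels is half the picture's height over the tangent of half this angle, whatever the lens; pixels are square), "cx", "cy" (the principal point, pixels), "world_from_camera" (4x4, takes a point from camera to world coordinates). Camera axes: x right, y up, looking along -z (the intrinsics and any distortion apply to the point x, -y, -z); pixel columns grow to the right and rows downward; lengths in m; the calibration is good to about 2 mm. A picture is of the moment at which its call begins: read the wrist's pose just before it. camera_model takes no time and is no camera call; for the wrist camera it gives the pose at the moment of the call.
- r.hand_in(): hands the job in; it is judged then, once.
The state is a dict: "time_s": time; "joint_pos": joint angles; "joint_velocities": joint speeds; "joint_efforts": joint torques, N m; "tcp_pos": TCP position; "ee_rot": TCP orientation; "force": force on the tool from outside, world axes, zero at the start; "ft_torque": the same for the moment, N m; "finger_gap": finger opening in m; "gripper_force": force on a finger pad.
Only numpy, scipy, OpenCV 4.12 (cv2) and the standard library are available. Lean on these libraries where they do the work, as an engineer would, in place of code of your own. Each camera call takes 0.05 s, during which the arm holds its last target. There are 200 camera calls.

TASK

Lay the long wooden row marker flat on the bed of the bench stamping press, square end first between the guides and up against the back stop, and let go of it. Then press the plunger head down to its stop and let it spring back up, and after that push the button on the tally counter fully down and release it, leaving the marker in the press. Never work the plunger or the tally button without the marker in place, and leave everything else on the bench where it is.

Things in the scene. Friction and masses are not known exactly. Their poses are not given: they have to be found in the camera images.
- marker: Long flat wooden row marker, 170 long x 28 wide x 9 mm thick, about 35 g, loose on the bench; the longer of two alike. Origin at the centre of its underside; its x axis runs along its length to the square end (x = +85 mm), the other end (x = -85 mm) is pointed, the last 25 mm tapering; z up.
- marker_end (a point): Middle of the underside's edge at the marker's square end (x = +85 mm on the marker).
- press: Fixed grey cast-metal bench press, a C open to -x. Origin on the bench right under the plunger axis; x points from the mouth to the column, z up; turned up to 0.3 rad. Base x = -40 to +85 mm, 90 wide, top at z = 20 mm. Column x = 38 to 80; arm overhead x = -20 to 80, 46 wide, z = 76 to 104 mm, bushing (r 21) up to 113 mm.
- bed (a point): Bed surface on the plunger axis, 20 mm above the press's origin, axes as the press. Two guides 7 mm high, from x = -28 to +26 mm, leave a channel 34 mm wide centred on y = 0, flaring to about 43 mm at x = -51 mm.
- back_stop (a point): Foot of the back stop's face at the channel's inner end (press x = +26 mm, bed height); the stop is 13 mm high. A fully loaded marker has its square end here and its tail sticking out of the mouth to press x = -144 mm.
- tongue_end (a point): Tip of the feed tongue (press x = -158 mm, bed height): a steel bar 18 mm wide level with the bed, from here to the base, that carries the marker's tail; fingers can straddle it.
- plunger_top (a point): Centre of the top of the plunger's black mushroom head (44 mm diameter), 157 mm above the bench when up; moves down with it. The steel die foot below (26 mm diameter) hangs 24 mm above the bed when up, so the 9 mm marker slides in underneath.
- plunger (a joint): Plunger travel in m: 0 up, 0.014 at its stop (foot just on the marker). A spring brings it back up: about 4 N to start, 10 N at the stop.
- counter: Fixed grey plastic tally counter, a box 70 (x) x 95 (y) x 40 mm high with a dark blank window. Origin at the centre of its underside.
- tally_top (a point): Centre of the top of the tally button (round, white plastic, 26 mm diameter), on the counter's top at x = 0, y = -22 mm of the counter; moves with the button.
- tally (a joint): Button travel in m: 0 up, 0.006 fully down; spring return, about 5 N at full travel.
- short_marker: Bystander: a marker of the same wood, width and thickness, but only 105 mm long, loose. Origin at the centre of its underside.
- enamel_pot: Bystander: navy enamel pot, 130 mm across the rim, 105 mm high, loose. Origin at the centre of its underside.
- clay_pot: Bystander: small terracotta pot, 76 mm across, 75 mm high, loose. Origin at the centre of its underside.
- bulb_planter: Bystander: stainless steel bulb planter standing upright, 68 mm across, 234 mm high with an ash T-handle, loose. Origin at the centre of its underside.
- trowel: Bystander: transplanting trowel lying down, 312 mm long, ash handle to its -x, steel blade to +x, loose. Origin on the bench at mid-length.
Not all that is in view belongs to the job. Leave any black, orange or yellow look-alike of the marker alone.

How it is judged:
On the way, in this order (a step that is already met when the one before it is completed fails the run):
1. the long marker lies home in the press, flat, square end at the back stop, and let go (x of marker_end in the frame of press between 0.019 and 0.03 m and y of marker_end in the frame of press between -0.007 and 0.007 m and z of marker_end in the frame of press between 0.016 and 0.0235 m and angle between the x axis of marker and the x axis of press, either way round below 0.15 rad and angle between marker's own z axis and vertical below 0.1 rad and contact force between the fingers and marker below 0.3 N and value of joint plunger below 0.003 m), for 0.2 s.
2. the plunger is pressed to its stop on the marker (x of marker_end in the frame of press between 0.019 and 0.03 m and y of marker_end in the frame of press between -0.007 and 0.007 m and z of marker_end in the frame of press between 0.016 and 0.0235 m and angle between the x axis of marker and the x axis of press, either way round below 0.15 rad and angle between marker's own z axis and vertical below 0.1 rad and value of joint plunger above 0.0125 m), for 0.05 s.
3. the plunger is back up (x of marker_end in the frame of press between 0.019 and 0.03 m and y of marker_end in the frame of press between -0.007 and 0.007 m and z of marker_end in the frame of press between 0.016 and 0.0235 m and angle between the x axis of marker and the x axis of press, either way round below 0.15 rad and angle between marker's own z axis and vertical below 0.1 rad and value of joint plunger below 0.002 m), for 0.1 s.
4. the tally button is pushed fully down (x of marker_end in the frame of press between 0.019 and 0.03 m and y of marker_end in the frame of press between -0.007 and 0.007 m and z of marker_end in the frame of press between 0.016 and 0.0235 m and angle between the x axis of marker and the x axis of press, either way round below 0.15 rad and angle between marker's own z axis and vertical below 0.1 rad and value of joint tally above 0.005 m), for 0.05 s.
At the end, for the whole second after the job is handed in: The long marker rests flat on the press's bed, at most 7 mm short of the back stop, within 7 mm of the channel's centre line and 0.15 rad of its direction; the plunger is up (within 2 mm) and the tally button is up (within 1.5 mm) (all of step 3 and value of joint tally below 0.0015 m and linear speed of marker below 0.02 m/s); the robot touches nothing.
It fails at once if the plunger is pressed more than half way without the long marker home (not (x of marker_end in the frame of press between 0.019 and 0.03 m and y of marker_end in the frame of press between -0.007 and 0.007 m and z of marker_end in the frame of press between 0.016 and 0.0235 m and angle between the x axis of marker and the x axis of press, either way round below 0.15 rad and angle between marker's own z axis and vertical below 0.1 rad) and value of joint plunger above 0.007 m).
It fails at once if the tally button is pressed more than half way without the long marker home (not (x of marker_end in the frame of press between 0.019 and 0.03 m and y of marker_end in the frame of press between -0.007 and 0.007 m and z of marker_end in the frame of press between 0.016 and 0.0235 m and angle between the x axis of marker and the x axis of press, either way round below 0.15 rad and angle between marker's own z axis and vertical below 0.1 rad) and value of joint tally above 0.0035 m).
It fails at once if a bystander (short marker, enamel pot, clay pot, bulb planter or trowel) is moved more than 25 mm (distance of any of short_marker, enamel_pot, clay_pot, bulb_planter, trowel from where it was at the start of the episode above 0.025 m).
It also fails if it takes over 51 s, if anything falls off the work surface, if the arm or the gripper's body presses on something with over 40 N, if the wrist force passes 120 N, or if a joint passes its speed limit or range.

## Working session

There is one attempt and no reset: what is moved stays moved. The work goes in short steps, Python scripts to look and compute and a tool call to move; the robot and the scene stay as the last step left them, time stands still between calls to the robot, and variables do not carry over. Pictures are saved under pics/ and viewed, at most 10 in all, crops included, and the job is handed in when it is done.

Besides the shell and the picture viewer there is one more tool, called after "Request:" in YAML: its name, and indented under it one key for each argument. play_rows: Moves the arm, as the interface text tells. Its arguments: {"type":"object","properties":{"slide":{"type":"array"},"delta_rot":{"type":"array"},"claw":{"type":"number"}},"required":["slide","delta_rot"]}

```bash
mkdir -p pics; cat > h.py <<'E'
import numpy as np, cv2
from cell import r
from scipy.spatial.transform import Rotation as R
def snap(n,f):
    M=r.camera_model(n); im=np.array(r.capture(n)); cv2.imwrite('pics/'+f+'.png',im[:,:,::-1]); 
    np.savez('pics/'+f+'.npz',T=M['world_from_camera'],k=[M['vfov'],M['cx'],M['cy']],im=im); return im
def ray(f,uv):
    d=np.load('pics/'+f+'.npz'); T=d['T'];v,cx,cy=d['k']; F=240/np.tan(np.radians(v)/2)
    uv=np.atleast_2d(np.array(uv,float)); D=np.c_[(uv[:,0]-cx)/F,-(uv[:,1]-cy)/F,-np.ones(len(uv))]@T[:3,:3].T
    return T[:3,3],D
def onz(f,uv,z):
    o,D=ray(f,uv); return o+D*((z-o[2])/D[:,2])[:,None]
def proj(f,P):
    d=np.load('pics/'+f+'.npz'); T=d['T'];v,cx,cy=d['k']; F=240/np.tan(np.radians(v)/2)
    p=(np.atleast_2d(P)-T[:3,3])@T[:3,:3]; return np.c_[cx+F*p[:,0]/-p[:,2],cy-F*p[:,1]/-p[:,2]]
def tri(fa,ua,fb,ub):
    a,A=ray(fa,ua);b,B=ray(fb,ub);A=A[0];B=B[0]
    s=np.linalg.lstsq(np.c_[A,-B],b-a,rcond=None)[0];p=a+A*s[0];q=b+B*s[1];return (p+q)/2,np.linalg.norm(p-q)
E
python3 - <<'E'
from h import *
for n in ('scene','top','wrist'):
    M=r.camera_model(n); print(n,{k:(np.round(v,3).tolist()) for k,v in M.items() if k!='world_from_camera'}, [k for k in M], np.round(M['world_from_camera'],3).tolist()); snap(n,n+'0')
s=r.get_state(); print(s['time_s'],s['tcp_pos'],s['ee_rot'],s['force'])
E
```

```text
scene {'vfov': 53.754, 'cx': 321.95, 'cy': 237.007} ['vfov', 'cx', 'cy', 'world_from_camera'] [[0.494, -0.679, 0.543, 1.107], [0.869, 0.383, -0.312, -0.418], [0.004, 0.626, 0.78, 1.028], [0.0, 0.0, 0.0, 1.0]]
top {'vfov': 48.295, 'cx': 318.18, 'cy': 242.723} ['vfov', 'cx', 'cy', 'world_from_camera'] [[-0.093, 0.973, -0.213, 0.19], [-0.996, -0.091, 0.017, -0.028], [-0.003, 0.214, 0.977, 1.543], [0.0, 0.0, 0.0, 1.0]]
wrist {'vfov': 68.504, 'cx': 317.357, 'cy': 237.249} ['vfov', 'cx', 'cy', 'world_from_camera'] [[0.277, 0.925, 0.259, 0.211], [-0.961, 0.267, 0.073, -0.487], [-0.001, -0.269, 0.963, 0.373], [0.0, 0.0, 0.0, 1.0]]
0.15 [ 0.14498014 -0.50444022  0.30329063] [-3.10973455e+00 -4.37823692e-01  9.56675672e-05] [ 0.63167249 -0.78740223 -0.20794066]
```

View pics/top0.png

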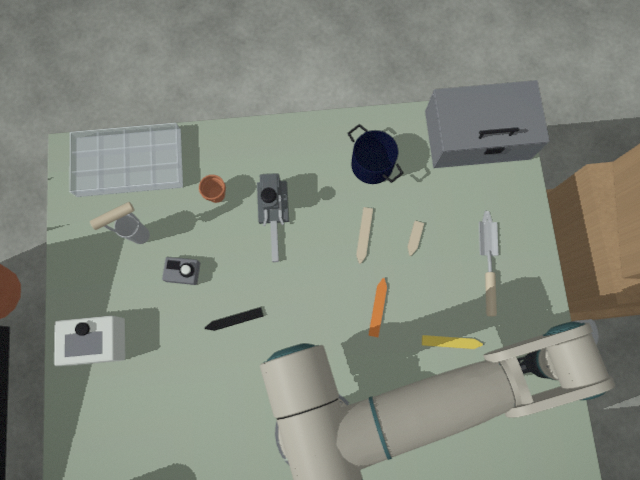

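View pics/scene0.png

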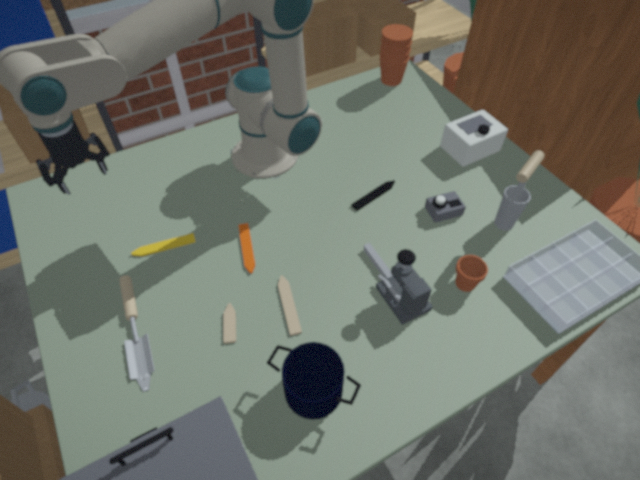

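Top view: two bare-wood markers, long at (366,235) and short at (416,238); black (235,318), orange (379,307) and yellow (452,342) are look-alikes. The long one fits the task (~55 px against ~34 px). The press is at (269,195), with its tongue tip at about (276,261). The counter is at (181,270), with its button at (186,269).

```bash
cat > seg.py <<'E'
from h import *
def wood(f,box,thr=(12,30,40,255)):
    im=np.load('pics/'+f+'.npz')['im']; hsv=cv2.cvtColor(im,cv2.COLOR_RGB2HSV)
    m=cv2.inRange(hsv,(4,35,120),(24,130,255)); k=np.zeros_like(m); x0,y0,x1,y1=box; k[y0:y1,x0:x1]=m[y0:y1,x0:x1]
    c=max(cv2.findContours(k,cv2.RETR_EXTERNAL,cv2.CHAIN_APPROX_NONE)[0],key=cv2.contourArea); return c[:,0,:].astype(float)
def ends(P):
    c=P.mean(0); u=np.linalg.svd(P-c)[2][0]; t=(P-c)@u
    return c,u,P[t.argmax()],P[t.argmin()],P[t>t.max()-3].mean(0),P[t<t.min()+3].mean(0)
E
python3 - <<'E'
from seg import *
for nm,bt,bs in (('long',(345,195,385,275),(265,265,310,345)),('short',(400,210,435,265),(215,295,245,350))):
    for f,b in (('top0',bt),('scene0',bs)):
        c=wood(f,b); P=onz(f,c,.009)[:,:2]; rc=cv2.minAreaRect((P*1000).astype(np.float32)); print(nm,f,len(c),np.round(rc[0],1),np.round(rc[1],1),round(rc[2],1), np.round(ends(P)[4],3),np.round(ends(P)[5],3))
T=np.load('pics/top0.npz')['im'][150:350,150:450]; S=np.load('pics/scene0.npz')['im'][180:360,200:500]
a=cv2.resize(T,(800,533),interpolation=cv2.INTER_CUBIC); cv2.imwrite('pics/crop1.png',a[:,:,::-1])
S=np.load('pics/scene0.npz')['im'][180:355,265:495]
cv2.imwrite('pics/crop2.png',cv2.resize(S,(788,600),interpolation=cv2.INTER_CUBIC)[:,:,::-1])
E
```

```text
long top0 117 [ 536.5 -189.7] [ 27.3 166.7] 75.5 [ 0.539 -0.19 ] [ 0.539 -0.19 ]
long scene0 123 [ 542.4 -190.2] [ 25.3 163. ] 75.5 [ 0.548 -0.192] [ 0.548 -0.192]
short top0 75 [ 511.7 -336.6] [ 27.4 105. ] 67.4 [ 0.516 -0.338] [ 0.516 -0.338]
short scene0 83 [ 518.3 -336.7] [ 24.2 100.3] 67.8 [ 0.523 -0.339] [ 0.523 -0.339]
```

View pics/crop1.png

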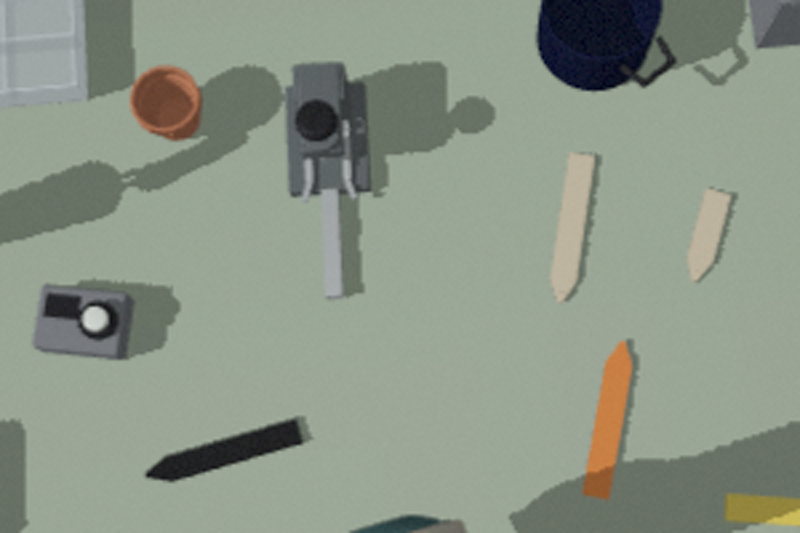

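View pics/crop2.png

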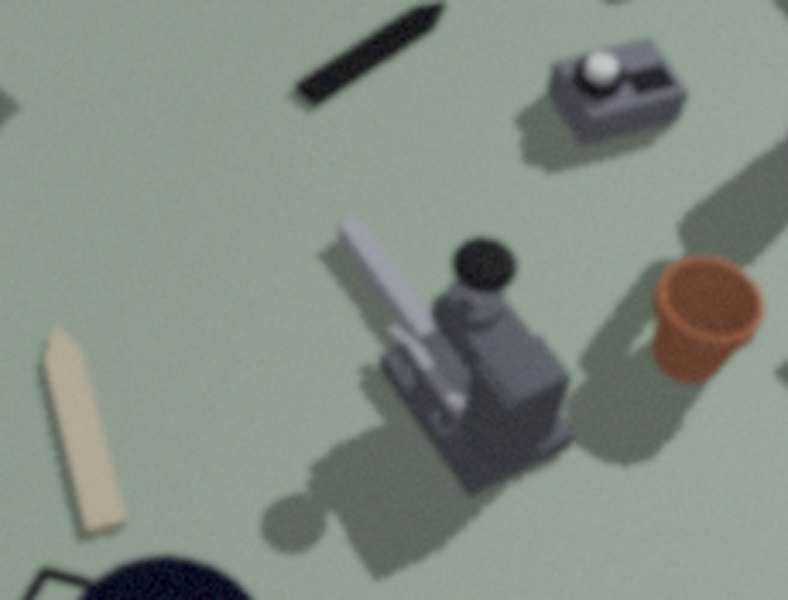

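Both crops show the long marker tip towards the robot, square end away, and the short one beside it well apart. Confirmed: the (366,235) object measures ~167 x 27 mm on the bench, so that's the one to use. In crop 1, the tongue tip is at (334,297), plunger head (316,120), button (96,319). In crop 2: (350,220), (484,262), (601,67).

```bash
python3 - <<'E'
from seg import *
t=lambda x,y:[150+x/2.667,150+y/2.667]
s=lambda x,y:[265+x/3.426,180+y/3.426]
for n,a,b in (('tongue',t(334,297),s(348,221)),('plunger',t(316,120),s(484,258)),('tally',t(96,319),s(601,65)),('msq',t(582,153),s(105,530)),('mtip',t(563,300),s(60,328))):
    p,e=tri('top0',a,'scene0',b); print(n,np.round(p,4),round(e,4))
for f,b in (('top0',(345,195,385,275)),('scene0',(265,265,310,345))):
    P=onz(f,wood(f,b),.009)[:,:2]; P=P-np.round(P.mean(0),3)*0
    c=P.mean(0);u=np.linalg.svd(P-c,full_matrices=False)[2][0];print(f,u,c)
E
```

```text
tongue [0.4815 0.0779 0.0128] 0.0048
plunger [0.6389 0.0723 0.1524] 0.0036
tally [0.4735 0.327  0.0552] 0.0047
msq [ 0.6206 -0.2115  0.0015] 0.0028
mtip [ 0.4565 -0.1678  0.0082] 0.0102
top0 [-0.96662336  0.25620162] [ 0.538984   -0.19034646]
scene0 [ 0.96638922 -0.25708341] [ 0.54779113 -0.19163373]
```

Request:
play_rows:
  slide:
    - [48,-23,0]
    - [49,-23,0]
    - [48,-24,0]
    - [49,-23,0]
    - [48,-24,0]
    - [49,-23,0]
    - [48,-24,0]
    - [49,-23,0]
    - [49,-24,0]
    - [0,0,0]
    - [0,0,0]
    - [0,0,0]
  delta_rot:
    - [0,0,0]
    - [0,0,0]
    - [0,0,0]
    - [0,0,0]
    - [0,0,0]
    - [0,0,0]
    - [0,0,0]
    - [0,0,0]
    - [0,0,0]
    - [0,0,10.3]
    - [0,0,10.3]
    - [0,0,10.3]
  claw: 85

```text
time_s: 1.65
tcp_pos: [0.5068, -0.1809, 0.3034]
ee_rot: [-3.114, 0.415, 0.001]
force: [-0.2, -0.5, 0.2]
finger_gap: 0.0854
gripper_force: 0.0
```

```bash
cat > w.py <<'E'
from seg import *
def mk(f,z=.009):
    c=wood(f,(0,0,640,480)); P=onz(f,c,z)[:,:2]; rc=cv2.minAreaRect((P*1000).astype(np.float32))
    m=P.mean(0); u=np.linalg.svd(P-m,full_matrices=False)[2][0]; u=u*np.sign(u[0]); t=(P-m)@u; n=np.array([-u[1],u[0]]); v=(P-m)@n
    print(f,len(c),np.round(rc[0],1),np.round(rc[1],1),'yaw',np.degrees(np.arctan2(u[1],u[0])),'len',np.ptp(t))
    print(' sq',m+u*t.max()+n*(v.max()+v.min())/2,'tip',m+u*t.min()+n*(v.max()+v.min())/2)
E
python3 - <<'E'
from w import *
s=r.get_state(); print(s['time_s'],s['tcp_pos'],R.from_rotvec(s['ee_rot']).as_matrix()[:,0])
snap('wrist','w1'); mk('w1')
E
```

```text
1.65 [ 0.50678987 -0.1808763   0.30342247] [ 9.65104462e-01 -2.61863676e-01 -8.90082662e-04]
w1 361 [ 536.1 -189.2] [ 27.9 168.1] yaw -14.941010884145909 len 0.1680575877069666
 sq [ 0.61725988 -0.21085965] tip [ 0.45488402 -0.1675303 ]
```

View pics/w1.png

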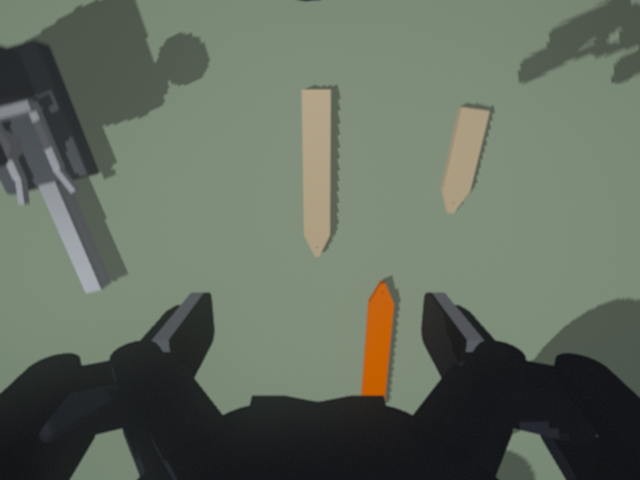

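The wrist view shows the long marker at (317,170), clean and squared to the tool. The press is at upper left, with its tongue tip at (93,290). I'll shift sideways for a second view of both.

Request:
play_rows:
  slide:
    - [-12,-40,0]
    - [-12,-40,0]
    - [-12,-40,0]
    - [-12,-40,0]
    - [0,0,0]
  delta_rot:
    - [0,0,0]
    - [0,0,0]
    - [0,0,0]
    - [0,0,0]
    - [0,0,0]

```text
time_s: 2.33
tcp_pos: [0.5012, -0.0121, 0.3038]
ee_rot: [-3.116, 0.397, 0.0]
force: [-0.8, -0.7, -0.2]
finger_gap: 0.0847
gripper_force: 0.0
```

```bash
python3 - <<'E'
from w import *
snap('wrist','w2'); print(r.get_state()['tcp_pos'])
for z in (0,.009,.018): mk('w1',z); mk('w2',z)
E
```

```text
[ 0.5013068  -0.01336433  0.30377231]
w1 361 [ 535.2 -188.9] [ 28.6 172.3] yaw -14.941010884145909 len 0.17220664131792807
 sq [ 0.61835879 -0.2111242 ] tip [ 0.45197415 -0.16672512]
w2 391 [ 535.3 -191.4] [ 32.2 173. ] yaw -14.69244253078721 len 0.1730647247527918
 sq [ 0.61904214 -0.21322854] tip [ 0.45163642 -0.16933407]
w1 361 [ 536.1 -189.2] [ 27.9 168.1] yaw -14.941010884145909 len 0.1680575877069666
 sq [ 0.61725988 -0.21085965] tip [ 0.45488402 -0.1675303 ]
w2 391 [ 536.1 -187.5] [ 31.4 168.9] yaw -14.69244253078721 len 0.1688998867790007
 sq [ 0.61779735 -0.20883249] tip [ 0.45442028 -0.16599436]
w1 361 [ 537.  -189.5] [ 27.2 164. ] yaw -14.941010884145905 len 0.1639085340960051
 sq [ 0.61616096 -0.2105951 ] tip [ 0.45779388 -0.16833547]
w2 391 [ 536.8 -183.6] [ 30.6 164.7] yaw -14.692442530787213 len 0.16473504880520973
 sq [ 0.61655256 -0.20443645] tip [ 0.45720414 -0.16265464]
```

View pics/w2.png

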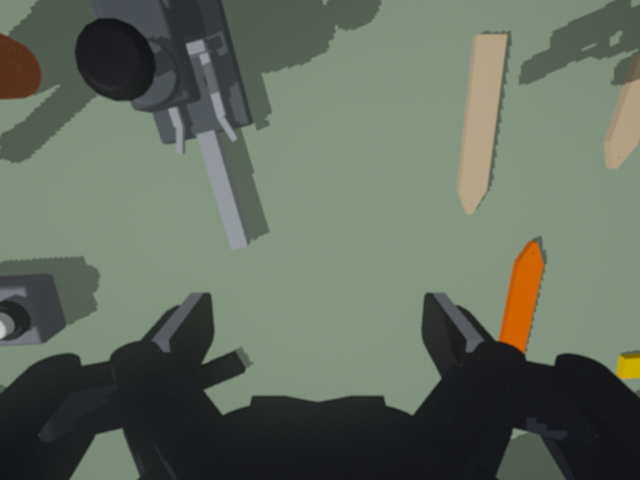

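The w2 view shows the tongue clear, from (205,135) to tip (238,247), the plunger head at (115,59) and the marker at (485,120). The two marker views agree at z≈9 mm. Next I'll measure the tongue.

```bash
python3 - <<'E'
from w import *
o={}
for f,b,tip in (('w2',(185,128,262,260),(238,247)),('w1',(38,175,115,300),(93,290))):
    im=np.load('pics/'+f+'.npz')['im']; x0,y0,x1,y1=b; print(f,im[tip[1]-25,tip[0]-13:tip[0]+10].tolist()[::3])
    hsv=cv2.cvtColor(im,cv2.COLOR_RGB2HSV); m=((im[...,2].astype(int)-im[...,1]>4)&(hsv[...,2]>120)).astype(np.uint8)
    k=np.zeros_like(m);k[y0:y1,x0:x1]=m[y0:y1,x0:x1]
    c=max(cv2.findContours(k,0,1)[0],key=cv2.contourArea)[:,0,:].astype(float)
    P=onz(f,c,.02)[:,:2]; rc=cv2.minAreaRect((P*1000).astype(np.float32)); bx=cv2.boxPoints(rc); print(np.round(rc[0],1),np.round(rc[1],1),rc[2]); print(np.round(bx,1).tolist())
    o[f]=c
E
```

```text
w2 [[148, 154, 159], [147, 155, 158], [148, 154, 158], [149, 154, 159], [149, 155, 160], [132, 135, 138], [88, 92, 93], [90, 98, 90]]
[582.9  73.1] [16.6 35.8] 88.23871612548828
[[564.7000122070312, 65.30000305175781], [600.5999755859375, 64.19999694824219], [601.0999755859375, 80.80000305175781], [565.2000122070312, 81.9000015258789]]
w1 [[164, 171, 176], [164, 170, 175], [162, 169, 174], [160, 166, 172], [89, 92, 94], [83, 87, 87], [84, 88, 90], [84, 87, 88]]
[542.8  74.3] [ 17.2 118.2] 87.65202331542969
[[483.3999938964844, 68.0999984741211], [601.5, 63.29999923706055], [602.2000122070312, 80.5], [484.1000061035156, 85.30000305175781]]
```

```bash
python3 - <<'E'
from w import *
for f,b,th in (('w2',(185,128,262,260),143),('w1',(38,175,115,300),143)):
    im=np.load('pics/'+f+'.npz')['im']; x0,y0,x1,y1=b
    k=np.zeros(im.shape[:2],np.uint8);i=im.astype(int);m=(i[...,2]-i[...,1]>1)&(i[...,2]>th);k[y0:y1,x0:x1]=m[y0:y1,x0:x1]; k=cv2.morphologyEx(k,cv2.MORPH_OPEN,np.ones((3,3)))
    c=max(cv2.findContours(k,0,1)[0],key=cv2.contourArea)[:,0,:].astype(float)
    for z in (.01,.02,.03):
        P=onz(f,c,z)[:,:2]; rc=cv2.minAreaRect((P*1000).astype(np.float32)); bx=cv2.boxPoints(rc); bx=bx[bx[:,0].argsort()]
        print(f,z,np.round(rc[1],1),'tip',bx[:2].mean(0).round(1),'in',bx[2:].mean(0).round(1))
for n,a,b in (('tip w1w2',(93,290.5),(238,246.5)),): print(tri('w1',a,'w2',b))
print('plung w2 z.157',onz('w2',(115,59),.157), 'tally w2',onz('w2',(5,324),.052))
E
```

```text
w2 0.01 [ 17.1 121.7] tip [479.2  79.7] in [600.9  75.9]
w2 0.02 [ 16.7 118.4] tip [481.6  76.7] in [599.9  73. ]
w2 0.03 [ 16.2 115. ] tip [484.   73.7] in [599.   70.1]
w1 0.01 [ 17.8 121.2] tip [480.5  85. ] in [601.5  80.3]
w1 0.02 [ 17.3 117.8] tip [483.   77.1] in [600.8  72.6]
w1 0.03 [ 16.8 114.5] tip [485.6  69.3] in [600.   64.9]
(array([0.48239062, 0.07777686, 0.01906164]), np.float64(0.00015992549169814845))
plung w2 z.157 [[0.63725982 0.06850352 0.157     ]] tally w2 [[0.47074508 0.32310473 0.052     ]]
```

Request:
play_rows:
  slide:
    - [10.7,40.3,0]
    - [10.7,40.3,0]
    - [10.7,40.2,0]
    - [10.6,40.2,40]
    - [0,0,40]
    - [0,0,40]
    - [0,0,30]
    - [0,0,0]
    - [0,0,0]
  delta_rot:
    - [0,0,0]
    - [0,0,0]
    - [0,0,0]
    - [0,0,0.3]
    - [0,0,0]
    - [0,0,0]
    - [0,0,0]
    - [0,0,0]
    - [0,0,0]

```text
time_s: 3.5
tcp_pos: [0.5018, -0.1816, 0.1554]
ee_rot: [3.113, -0.415, 0.003]
force: [-0.1, 0.0, 0.0]
finger_gap: 0.085
gripper_force: 0.0
```

```bash
python3 - <<'E'
from w import *
snap('wrist','w3'); mk('w3'); s=r.get_state(); print(s['tcp_pos'],R.from_rotvec(s['ee_rot']).as_matrix()[:,0],s['finger_gap'])
E
```

```text
w3 603 [ 535.5 -188.9] [ 28.1 169.3] yaw -14.544112438591034 len 0.16925799605876396
 sq [ 0.617427   -0.21007595] tip [ 0.45359295 -0.16757098]
[ 0.5020144  -0.18149588  0.15582082] [ 0.96514477 -0.26169961  0.0029804 ] 0.08531505651969451
```

Request:
play_rows:
  slide:
    - [0,-1.2,25]
    - [0,0,25]
    - [0,0,20]
    - [0,0,10.5]
    - [0,0,0]
    - [0,0,0]
  delta_rot:
    - [0,0,-0.5]
    - [0,0,0]
    - [0,0,0]
    - [0,0,0]
    - [0,0,0]
    - [0,0,0]
  claw: 50

```text
time_s: 4.3
tcp_pos: [0.5024, -0.1799, 0.0747]
ee_rot: [3.115, -0.401, 0.003]
force: [0.1, -0.5, 1.0]
finger_gap: 0.0503
gripper_force: 0.0
```

Request:
play_rows:
  slide:
    - [0,0,0]
    - [0,0,0]
    - [0,0,0]
    - [0,0,0]
    - [0,0,0]
    - [0,0,0]
  delta_rot:
    - [0,0,0]
    - [0,0,0]
    - [0,0,0]
    - [0,0,0]
    - [0,0,0]
    - [0,0,0]
  claw: 10

```text
time_s: 5.05
tcp_pos: [0.5023, -0.1798, 0.0746]
ee_rot: [3.115, -0.401, 0.003]
force: [-1.4, 0.6, 5.1]
finger_gap: 0.0257
gripper_force: 59.6
```

Request:
play_rows:
  slide:
    - [0,0,-20]
    - [0,0,-50]
    - [0,0,-50]
    - [-17.5,-39.8,0]
    - [-17.5,-39.8,0]
    - [-17.5,-39.8,0]
    - [-17.5,-39.7,0]
    - [-17.5,-39.7,0]
    - [-17.4,-39.8,0]
    - [0,0,0]
    - [0,0,0]
    - [0,0,0]
  delta_rot:
    - [0,0,0]
    - [0,0,0]
    - [0,0,0]
    - [0,0,0]
    - [0,0,0]
    - [0,0,0]
    - [0,0,0]
    - [0,0,0]
    - [0,0,0]
    - [0,0,-6.4]
    - [0,0,-6.3]
    - [0,0,0]

```text
time_s: 6.55
tcp_pos: [0.4605, 0.0779, 0.1933]
ee_rot: [3.141, -0.055, -0.0]
force: [-0.9, -0.3, -0.5]
finger_gap: 0.026
gripper_force: 59.2
```

```bash
python3 - <<'E'
from w import *
snap('wrist','w4'); s=r.get_state(); print(s['time_s'],s['tcp_pos'],R.from_rotvec(s['ee_rot']).as_matrix()[:,0],s['finger_gap'])
z=s['tcp_pos'][2]-.0746+.009; mk('w4',z)
E
```

```text
6.6 [0.4605149  0.07779224 0.19326786] [ 9.99329025e-01 -3.66255262e-02 -2.64845216e-04] 0.02610403228724562
w4 902 [493.2  75.6] [ 28.4 161.2] yaw -1.5027863538298236 len 0.1612243897281698
 sq [0.57380615 0.07353308] tip [0.41263721 0.07776128]
```

View pics/w4.png

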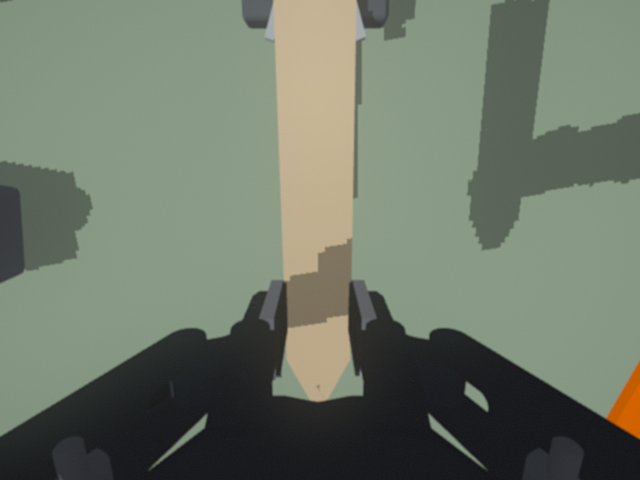

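The wrist view shows the marker held straight at (318,0–400), tip at (318,400), with the press guides just ahead. Before lowering it, I'll check whether it's pitched.

```bash
python3 - <<'E'
from w import *
im=np.load('pics/w4.npz')['im']; c=wood('w4',(0,0,640,480)); k=np.zeros(im.shape[:2],np.uint8); cv2.fillPoly(k,[c.astype(np.int32)],1)
for row in (45,80,120,160,200,235):
    x=np.flatnonzero(k[row]); 
    P=onz('w4',[(x[0]-.5,row),(x[-1]+.5,row)],.1277); print(row,x[0],x[-1],P.mean(0).round(4),'w',np.linalg.norm(P[0]-P[1]).round(4))
E
```

```text
45 275 355 [0.56   0.0738 0.1277] w 0.0281
80 277 354 [0.5488 0.0741 0.1277] w 0.0277
120 278 354 [0.5353 0.0744 0.1277] w 0.0282
160 280 353 [0.521  0.0747 0.1277] w 0.0279
200 281 352 [0.5058 0.0752 0.1277] w 0.028
235 282 351 [0.4917 0.0757 0.1277] w 0.0279
```

Request:
play_rows:
  slide:
    - [0,-0.8,-1]
    - [0,0,0]
    - [0,0,0]
  delta_rot:
    - [0,0,0]
    - [0,0,0]
    - [0,0,0]

```text
time_s: 6.98
tcp_pos: [0.4606, 0.0786, 0.1944]
ee_rot: [3.141, -0.055, -0.0]
force: [-1.0, -1.0, -0.2]
finger_gap: 0.0257
gripper_force: 59.2
```

Request:
play_rows:
  slide:
    - [0,0,40]
    - [0,0,36]
    - [0,0,20]
    - [0,0,0]
    - [10,0,0]
    - [10,0,0]
    - [10,0,0]
    - [0,0,0]
  delta_rot:
    - [0,0,0]
    - [0,0,0]
    - [0,0,0]
    - [0,0,0]
    - [0,0,0]
    - [0,0,0]
    - [0,0,0]
    - [0,0,0]

```text
time_s: 7.98
tcp_pos: [0.4915, 0.0775, 0.0987]
ee_rot: [3.141, -0.054, 0.001]
force: [-1.0, -0.1, 0.5]
finger_gap: 0.0261
gripper_force: 59.2
```

```bash
python3 - <<'E'
from w import *
s=r.get_state(); print(s['tcp_pos'],s['force'],s['ft_torque'])
im=snap('wrist','w5'); snap('scene','s5')
a=im[0:300,160:480]; b=np.load('pics/s5.npz')['im'][200:340,340:460]
a=cv2.resize(a,(427,400)); b=cv2.resize(b,(343,400),interpolation=cv2.INTER_CUBIC); cv2.imwrite('pics/c5.png',np.hstack([a,b])[:,:,::-1])
E
```

```text
[0.49149786 0.07752664 0.09869071] [-0.99336689 -0.12399447  0.47081342] [-0.01301789  0.07837182 -0.03854272]
```

View pics/c5.png

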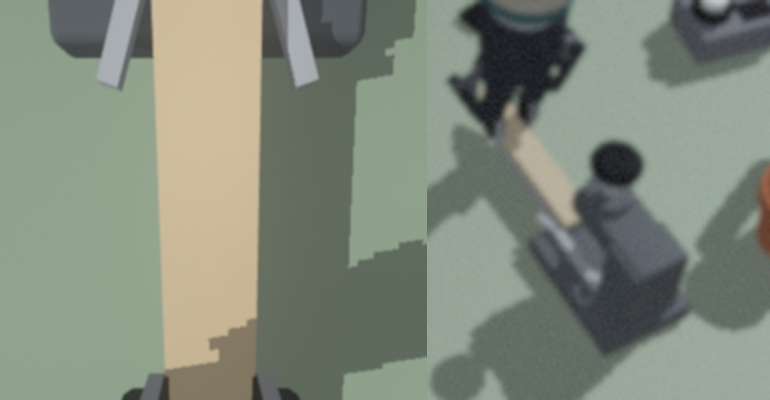

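The crop shows the marker between the flared guides (tips at (110,88) and (305,85)) with equal gaps. I'll continue the insertion.

Request:
play_rows:
  slide:
    - [10,0,0]
    - [10,0,0]
    - [10,0,0]
    - [10,0,0]
    - [8,0,0]
    - [0,0,2]
    - [0,0,0]
  delta_rot:
    - [0,0,0]
    - [0,0,0]
    - [0,0,0]
    - [0,0,0]
    - [0,0,0]
    - [0,0,0]
    - [0,0,0]

```text
time_s: 8.95
tcp_pos: [0.5383, 0.0759, 0.0959]
ee_rot: [3.141, -0.054, -0.002]
force: [-0.4, -0.3, -0.2]
finger_gap: 0.0258
gripper_force: 59.2
```

Request:
play_rows:
  slide:
    - [0,0,1]
    - [2,0,0]
    - [2,0,0]
    - [1,0,0]
    - [0,0,0]
  delta_rot:
    - [0,0,0]
    - [0,0,0]
    - [0,0,0]
    - [0,0,0]
    - [0,0,0]

```text
time_s: 9.57
tcp_pos: [0.5437, 0.0757, 0.0954]
ee_rot: [3.141, -0.054, 0.0]
force: [0.1, 0.5, 0.1]
finger_gap: 0.0258
gripper_force: 59.2
```

No contact yet; I'll creep forward to feel for the stop.

Request:
play_rows:
  slide:
    - [1,0,0]
    - [1,0,0]
    - [1,0,0]
    - [0,0,0]
  delta_rot:
    - [0,0,0]
    - [0,0,0]
    - [0,0,0]
    - [0,0,0]

```text
time_s: 10.07
tcp_pos: [0.546, 0.0757, 0.0949]
ee_rot: [3.141, -0.054, -0.003]
force: [-4.3, 0.8, -0.4]
finger_gap: 0.0256
gripper_force: 59.2
```

Contact at −4.3 N, at the expected stop. Releasing.

Request:
play_rows:
  slide:
    - [0,0,0]
    - [0,0,0]
    - [0,0,0]
    - [0,0,0]
    - [0,0,-30]
    - [0,0,-40]
    - [0,0,-40]
    - [0,0,-40]
    - [0,0,0]
  delta_rot:
    - [0,0,0]
    - [0,0,0]
    - [0,0,0]
    - [0,0,0]
    - [0,0,0]
    - [0,0,0]
    - [0,0,0]
    - [0,0,0]
    - [0,0,0]
  claw: 60

```text
time_s: 11.2
tcp_pos: [0.5478, 0.0758, 0.2496]
ee_rot: [-3.141, 0.054, -0.012]
force: [-0.9, 0.9, 0.9]
finger_gap: 0.0601
gripper_force: 0.0
```

```bash
python3 - <<'E'
from w import *
im=snap('wrist','w6'); s=r.get_state(); print(s['time_s'],s['tcp_pos'],s['force'],s['finger_gap'])
c=wood('w6',(0,0,640,480)); P=onz('w6',c,.029)[:,:2]
o=np.array([.6402,.0714]);e=np.array([np.cos(np.radians(-2)),np.sin(np.radians(-2))]);n=np.array([-e[1],e[0]])
a=(P-o)@e;b=(P-o)@n; print('tip x',a.min(),'max',a.max())
for lo in range(-115,-20,15):
    q=b[(a>lo/1e3)&(a<lo/1e3+.015)]; print(lo,q.min().round(4),q.max().round(4))
E
```

```text
11.25 [0.5470885  0.07568865 0.24695092] [ 0.17897627  0.10091501 -1.80867274] 0.05983771499433705
tip x -0.14480845816218954 max -0.02109243734197585
-115 -0.0146 0.0131
-100 -0.0144 0.0129
-85 -0.0142 0.0135
-70 -0.014 0.0134
-55 -0.0144 0.0139
-40 -0.0144 0.0146
-25 -0.0142 0.0146
```

View pics/w6.png

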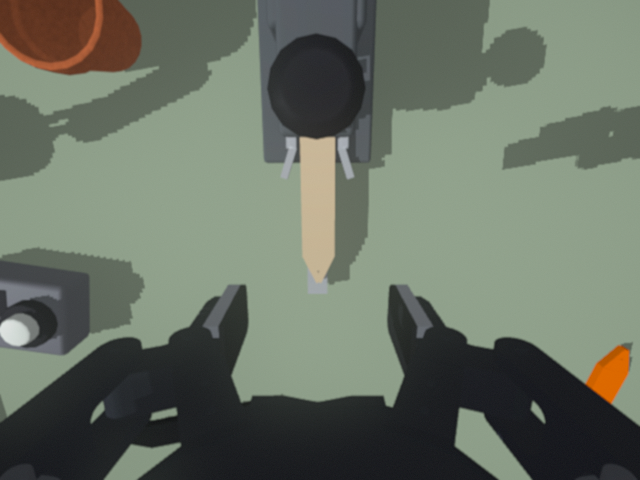

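The marker lies home: tip at (318,280), 144.8 mm behind the axis, and centred. The plunger head is at (316,86) and the button at (18,329).

```bash
python3 - <<'E'
from w import *
im=np.load('pics/w6.npz')['im']; k=np.zeros(im.shape[:2],np.uint8); k[25:145,255:375]=(im.max(2)<62)[25:145,255:375]
k=cv2.morphologyEx(k,cv2.MORPH_OPEN,np.ones((7,7))); c=max(cv2.findContours(k,0,1)[0],key=cv2.contourArea); ctr,rad=cv2.minEnclosingCircle(c); print(ctr,rad)
P=onz('w6',[ctr,(ctr[0]+rad,ctr[1])],.153); print(P, np.linalg.norm(P[0]-P[1]))
hsv=cv2.cvtColor(im,cv2.COLOR_RGB2HSV); k=np.zeros(im.shape[:2],np.uint8); k[300:360,0:60]=((hsv[...,1]<30)&(hsv[...,2]>165))[300:360,0:60]
c=max(cv2.findContours(k,0,1)[0],key=cv2.contourArea); ctr,rad=cv2.minEnclosingCircle(c); print(ctr,rad)
for z in (.045,.052): print(z,onz('w6',ctr,z))
s=r.get_state(); print(s['tcp_pos'],R.from_rotvec(s['ee_rot']).as_matrix()[:,0])
E
```

```text
(316.1250915527344, 86.30799102783203) 51.956146240234375
[[0.63905696 0.07183854 0.153     ]
 [0.63828807 0.04895917 0.153     ]] 0.02289228499804448
(14.0, 332.5) 15.53232479095459
0.045 [[0.46354254 0.3424846  0.045     ]]
0.052 [[0.46740613 0.33560638 0.052     ]]
[0.5470885  0.07568865 0.24695092] [ 0.99940322 -0.03436692  0.0034808 ]
```

Request:
play_rows:
  slide:
    - [0,0,-20]
    - [31,0.3,0]
    - [31,0.3,0]
    - [30,0.2,0]
    - [0,0,0]
    - [0,0,0]
    - [0,0,0]
  delta_rot:
    - [0,0,0]
    - [0,0,0]
    - [0,0,0]
    - [0,0,0]
    - [0,0,0]
    - [0,0,0]
    - [0,0,0]
  claw: 0

```text
time_s: 12.12
tcp_pos: [0.6379, 0.0718, 0.2654]
ee_rot: [3.141, -0.054, -0.0]
force: [-0.6, -0.1, -0.0]
finger_gap: 0.0002
gripper_force: 0.0
```

Request:
play_rows:
  slide:
    - [0,0,20]
    - [0,0,13]
    - [0,0,6]
    - [0,0,4]
    - [0,0,0]
    - [0,0,0]
  delta_rot:
    - [0,0,0]
    - [0,0,0]
    - [0,0,0]
    - [0,0,0]
    - [0,0,0]
    - [0,0,0]

```text
time_s: 12.88
tcp_pos: [0.6384, 0.0718, 0.2239]
ee_rot: [-3.141, 0.054, -0.001]
force: [-4.6, 0.3, 4.6]
finger_gap: 0.0004
gripper_force: 2.8
```

Request:
play_rows:
  slide:
    - [0,0,2]
    - [0,0,2]
    - [0,0,2]
    - [0,0,0]
    - [0,0,0]
  delta_rot:
    - [0,0,0]
    - [0,0,0]
    - [0,0,0]
    - [0,0,0]
    - [0,0,0]

```text
time_s: 13.5
tcp_pos: [0.6385, 0.0718, 0.2185]
ee_rot: [-3.141, 0.054, -0.003]
force: [-4.8, 0.4, 6.5]
finger_gap: -0.0001
gripper_force: 4.0
```

Fz is rising with travel; I'll continue to the stop.

Request:
play_rows:
  slide:
    - [0,0,2]
    - [0,0,1.5]
    - [0,0,0]
    - [0,0,0]
  delta_rot:
    - [0,0,0]
    - [0,0,0]
    - [0,0,0]
    - [0,0,0]

```text
time_s: 14.0
tcp_pos: [0.6385, 0.0718, 0.2156]
ee_rot: [-3.141, 0.054, -0.003]
force: [-7.0, -0.1, 10.9]
finger_gap: -0.0
gripper_force: 5.2
```

Request:
play_rows:
  slide:
    - [0,0,1]
    - [0,0,1]
    - [0,0,0]
    - [0,0,0]
  delta_rot:
    - [0,0,0]
    - [0,0,0]
    - [0,0,0]
    - [0,0,0]

```text
time_s: 14.5
tcp_pos: [0.6385, 0.0718, 0.2155]
ee_rot: [-3.141, 0.054, -0.005]
force: [-11.5, -0.1, 18.2]
finger_gap: -0.0
gripper_force: 9.1
```

Hard stop reached: z no longer moves and the force has jumped. I'll lift off and move to view the counter.

Request:
play_rows:
  slide:
    - [0,0,-15]
    - [0,0,-20]
    - [0,0,-42]
    - [-29,-34,0]
    - [-29,-34,0]
    - [-29,-34,0]
    - [-29,-34,0]
    - [-29,-34,0]
    - [-29,-34,0]
    - [-29,-34,0]
    - [0,0,0]
    - [0,0,0]
  delta_rot:
    - [0,0,0]
    - [0,0,0]
    - [0,0,0]
    - [0,0,0]
    - [0,0,0]
    - [0,0,0]
    - [0,0,0]
    - [0,0,0]
    - [0,0,0]
    - [0,0,0]
    - [0,0,0]
    - [0,0,0]

```text
time_s: 16.0
tcp_pos: [0.4442, 0.3163, 0.2883]
ee_rot: [3.141, -0.054, 0.001]
force: [0.3, -0.4, 0.8]
finger_gap: -0.0001
gripper_force: 0.0
```

```bash
python3 - <<'E'
from w import *
im=snap('wrist','w7'); snap('scene','s7'); s=r.get_state(); print(s['time_s'],s['tcp_pos'],R.from_rotvec(s['ee_rot']).as_matrix()[:,0])
hsv=cv2.cvtColor(im,cv2.COLOR_RGB2HSV); k=((hsv[...,1]<30)&(hsv[...,2]>165)).astype(np.uint8); k[400:]=0
for c in sorted(cv2.findContours(k,0,1)[0],key=cv2.contourArea)[-3:]:
    ctr,rad=cv2.minEnclosingCircle(c); print(ctr,rad,cv2.contourArea(c),onz('w7',ctr,.052),onz('w7',(ctr[0]+rad,ctr[1]),.052))
a=cv2.resize(im,(480,360)); b=cv2.resize(np.load('pics/s7.npz')['im'][190:330,360:480],(308,360)); cv2.imwrite('pics/c7.png',np.hstack([a,b])[:,:,::-1])
E
```

```text
16.1 [0.44452393 0.31576034 0.28799314] [ 9.99361394e-01 -3.57312802e-02  2.81242230e-04]
(301.9615478515625, 187.96153259277344) 14.817030906677246 640.5 [[0.4718844  0.32725985 0.052     ]] [[0.47145378 0.31439289 0.052     ]]
(565.2260131835938, 103.17101287841797) 63.922767639160156 1097.0 [[0.53378578 0.1093587  0.052     ]] [[0.53204164 0.05720341 0.052     ]]
(47.0, 362.0) 54.20341873168945 3167.5 [[0.30645894 0.59029013 0.052     ]] [[0.30464007 0.53604692 0.052     ]]
```

View pics/c7.png

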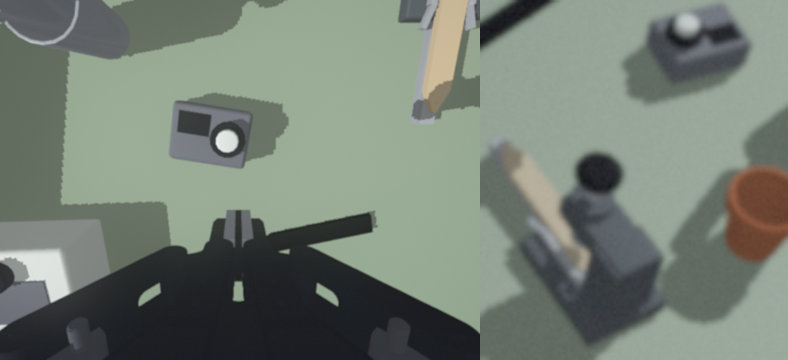

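In c7 the button is at (226,141) left, its apparent radius fitting a 52 mm height. The right panel shows the plunger back up and the marker home. Next I'll move over the button and press.

Request:
play_rows:
  slide:
    - [27,-12.5,0]
    - [0,0,40]
    - [0,0,40]
    - [0,0,40]
    - [0,0,25]
    - [0,0,10]
    - [0,0,0]
    - [0,0,0]
  delta_rot:
    - [0,0,0]
    - [0,0,0]
    - [0,0,0]
    - [0,0,0]
    - [0,0,0]
    - [0,0,0]
    - [0,0,0]
    - [0,0,0]

```text
time_s: 17.1
tcp_pos: [0.4721, 0.3282, 0.1345]
ee_rot: [-3.14, 0.055, -0.004]
force: [-0.2, -1.6, 0.5]
finger_gap: 0.0001
gripper_force: 0.7
```

Request:
play_rows:
  slide:
    - [0,0,3]
    - [0,0,3]
    - [0,0,2]
    - [0,0,0]
    - [0,0,0]
  delta_rot:
    - [0,0,0]
    - [0,0,0]
    - [0,0,0]
    - [0,0,0]
    - [0,0,0]

```text
time_s: 17.73
tcp_pos: [0.4721, 0.3285, 0.1284]
ee_rot: [-3.139, 0.054, -0.006]
force: [-4.6, -6.0, 19.8]
finger_gap: 0.0001
gripper_force: 9.6
```

Request:
play_rows:
  slide:
    - [0,0,1.5]
    - [0,0,0]
    - [0,0,0]
  delta_rot:
    - [0,0,0]
    - [0,0,0]
    - [0,0,0]

```text
time_s: 18.1
tcp_pos: [0.4722, 0.3286, 0.1283]
ee_rot: [-3.139, 0.054, -0.006]
force: [-8.2, -7.2, 27.4]
finger_gap: 0.0001
gripper_force: 13.7
```

```bash
python3 - <<'E'
from w import *
s=r.get_state(); print(s['tcp_pos'],s['force'])
t=(150+96/2.667,150+319/2.667)
print(tri('w7',(301.96,187.96),'scene0',(265+601/3.426,180+67/3.426)),tri('w7',(301.96,187.96),'w2',(5,324)),tri('w7',(301.96,187.96),'top0',t))
for z in (.052,.062): print(onz('w7',(301.96,187.96),z))
E
```

```text
[0.47219725 0.32857254 0.12825481] [-8.2318053  -7.20491782 27.39165486]
(array([0.47356617, 0.32820294, 0.0537115 ]), np.float64(0.003546194423226122)) (array([0.4705015 , 0.32731052, 0.04818931]), np.float64(0.0017692289421014297)) (array([0.47236338, 0.32648148, 0.05209267]), np.float64(0.0017977527863066657))
[[0.47188578 0.32726113 0.052     ]]
[[0.47320582 0.32678138 0.062     ]]
```

Rigid at TCP z≈0.128. I'll back off slowly and read force against height, to make sure this is the button's 6 mm spring travel and not just contact.

Request:
play_rows:
  slide:
    - [0,0,-5]
    - [0,0,0]
    - [0,0,0]
  delta_rot:
    - [0,0,0]
    - [0,0,0]
    - [0,0,0]

```text
time_s: 18.48
tcp_pos: [0.4718, 0.3284, 0.1289]
ee_rot: [-3.14, 0.054, -0.003]
force: [3.3, 0.8, 4.3]
finger_gap: -0.0003
gripper_force: 2.3
```

Request:
play_rows:
  slide:
    - [0,0,-2]
    - [0,0,0]
    - [0,0,0]
  delta_rot:
    - [0,0,0]
    - [0,0,0]
    - [0,0,0]

```text
time_s: 18.85
tcp_pos: [0.4712, 0.3282, 0.1302]
ee_rot: [-3.141, 0.054, 0.0]
force: [4.0, 0.9, 2.9]
finger_gap: 0.0
gripper_force: 1.9
```

Request:
play_rows:
  slide:
    - [0,0,-2]
    - [0,0,0]
    - [0,0,0]
  delta_rot:
    - [0,0,0]
    - [0,0,0]
    - [0,0,0]

```text
time_s: 19.23
tcp_pos: [0.4709, 0.3281, 0.1321]
ee_rot: [3.141, -0.054, -0.001]
force: [0.8, 0.9, 3.0]
finger_gap: -0.0001
gripper_force: 1.4
```

Request:
play_rows:
  slide:
    - [0,0,-3]
    - [0,0,0]
    - [0,0,0]
  delta_rot:
    - [0,0,0]
    - [0,0,0]
    - [0,0,0]

```text
time_s: 19.6
tcp_pos: [0.4709, 0.3278, 0.1347]
ee_rot: [3.14, -0.054, -0.002]
force: [-0.4, 0.4, -0.5]
finger_gap: 0.0003
gripper_force: 0.0
```

The force falls from 4.3 to 3 to 0 N over ~6 mm, which matches the button's spring travel, so it was pressed to its stop and is now released. I'll lift clear and do a final numeric check.

Request:
play_rows:
  slide:
    - [0,0,-30]
    - [0,0,-60]
    - [0,0,-60]
    - [0,0,0]
    - [0,0,0]
    - [0,0,0]
  delta_rot:
    - [0,0,0]
    - [0,0,0]
    - [0,0,0]
    - [0,0,0]
    - [0,0,0]
    - [0,0,0]

```text
time_s: 20.35
tcp_pos: [0.4708, 0.3278, 0.283]
ee_rot: [3.139, -0.054, -0.005]
force: [-0.5, -0.7, -0.1]
finger_gap: -0.0002
gripper_force: 0.0
```

```bash
python3 - <<'E'
from w import *
snap('wrist','w8'); snap('scene','s8'); print(r.get_state()['tcp_pos'],r.get_state()['force'])
a=np.load('pics/s7.npz')['im'].astype(int); b=np.load('pics/s8.npz')['im'].astype(int)
d=np.abs(a-b).max(2); print('press/marker region diff',(d[225:325,365:435]>40).sum(),'counter',(d[185:225,420:470]>40).sum())
c=wood('s8',(355,235,420,300)); P=onz('s8',c,.029)[:,:2]
o=np.array([.6402,.0714]);e=np.array([np.cos(np.radians(-2)),np.sin(np.radians(-2))]); print('tip x',((P-o)@e).min())
c7=wood('s7',(355,235,420,300)); print('tip x s7',((onz('s7',c7,.029)[:,:2]-o)@e).min()); print(r.hand_in())
E
```

```text
[0.4709314  0.32789212 0.28355696] [ 0.49922271 -0.0749874  -0.13980055]
press/marker region diff 94 counter 0
tip x -0.13348556772685996
tip x s7 -0.1363561947401373
the job is handed in; nothing more can be done
None
```

The job is handed in: the marker was loaded to the back stop and released, the plunger pressed to its stop and let up, and the tally button pushed to its stop and released. The marker's last close check (tail tip at press x = −144.8 mm, home) was before the plunger press, the final scene-camera check was only coarse, and the hand-in returned no verdict.

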